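# Move a snapped-in filter cartridge from the pump unit to the back-flush stand

### The arm

A 6-joint arm with a two-finger parallel gripper is mounted at the origin on the work surface. World frame = base frame: x ahead of the robot, y to its left, z up, the work surface at z = 0. Lengths are in m, angles in rad, forces in N, time in s.
With the tool pointing down it reaches from about 0.375 to 0.9 m from the base axis. Payload 3.1 kg.
Tool frame: the origin (TCP) lies on the centre line of the jaws, within the pads' length; the fingertips stand 19 mm ahead of it and the grasp point (between the pads) is the TCP; z points along the fingers, y is the line along which they close (so a half turn about z gives the same grasp; the last joint's range is limited). The gripper opens to 85 mm and grips with 20 to 120 N. Pads are 22 mm wide; open, the fingers measure 114 mm over their backs; the gripper's body (76 mm by 85 mm) begins 54 mm behind the grasp point. The pads swing forward as they close: fully open they stand 13 mm farther back than shut.
Start: joints at [1.002, 0.527, 1.433, -0, 1.181, -0.178], TCP at [0.237, 0.578, 0.25] pointing down, gripper open.
Joint ranges: [-3.08, 3.08], [-0.75, 2.2], [0.22, 2.44], [-1.43, 4.57], [0, 2.65], [-2.85, 2.85]. Speed limits (rad/s): [2.79, 2.79, 3.14, 3.14, 3.14, 3.14].

### API

Orientations are given as a unit quaternion [x, y, z, w].
In Python, from station import manip gives the robot as it stands.
- The arm moves only by the tool servo_tool, never from a script. Its argument "rows" is a list that holds one entry, the list of rows, each a list of 7 numbers: the turn, a rotation vector about the tool's x, y, z in degrees, then the shift along the tool's x, y, z in m, then the gripper command: -1 is shut, 1 is fully open, values between are in proportion. In form: [[[wx, wy, wz, tx, ty, tz, jaw], ...]]. A call has 1 to 8 rows; each row shifts and turns the commanded pose from where the row before left it, along the tool's axes as they then stand; what a row does not reach is not made up. A row lasts 1/12 s, in which the tool goes at most 41.7 mm and 7.16 degrees, less where a joint would pass 70% of its speed; a pose out of reach is approached as far as the arm can. A call is refused whole if a number of a shift passes 0.0417 or a number of a turn 7.16, either way. A call with a gripper value outside its range is refused whole. The fingers move at their own pace and stop on an object; "squeeze" is the grip in N (left out, the last holds). Time passes only in rows, so rows that do not move let the fingers close. It gives the time, the measured TCP pose, the force, the opening and the grip force at its end, in the units of the state.
- manip.sense(): the state, without advancing time (a new reading comes with each control period).
- manip.snapshot(name): name is "scene" or "side" or "wrist"; returns the picture (420x560x3 uint8, blue, green, red); there is no depth.
- manip.camera_info(name): a dict with "K" (3x3 intrinsics, pixels), "camera_from_world" (4x4, takes a point from world to camera coordinates). Camera axes: x right, y down, z forward; pixel columns grow to the right and rows downward; lengths in m; the calibration is good to about 2 mm. The wrist camera is an equidistant fisheye: a pixel r from the principal point sees the ray r / f radians off the axis. A picture is of the moment at which its call begins: read the wrist's pose just before it. camera_info takes no time and is no camera call; for the wrist camera it gives the pose at the moment of the call.
- manip.sign_off(): hands the job in; it is judged then, once.
The state is a dict: "t": time; "q": joint angles; "qd": joint speeds; "tau": joint torques, N m; "tcp_pos": TCP position; "tool_rot": TCP orientation; "force": force on the tool from outside, world axes, zero at the start; "ft_torque": the same for the moment, N m; "finger_gap": opening from 0.0 (shut) to 1.0 (fully open); "gripper_force": force on a finger pad.
Only numpy, scipy, OpenCV 4.12 (cv2) and the standard library are available. Lean on these libraries where they do the work, as an engineer would, in place of code of your own. Each camera call takes 0.05 s, during which the arm holds its last target. There are 200 camera calls.

### The job

The filter cartridge is snapped into the grey pump unit: pinch its two upright side tabs together to free it and draw it straight up out, without crushing the tabs. Then lower it into the empty well of the back-flush stand, press it down against the sprung seal pad with about 10 N and let the tabs spring out under the lips, so that it stays snapped in with the pad held compressed. Be gentle: never load the unit with more than 25 N or the stand with more than 20 N, and leave everything else alone.

Things in the scene. Friction and masses are not known exactly. Their poses are not given: they have to be found in the camera images.
- unit: Grey plastic pump unit, fixed to the table. Filter well: a block 54 x 74 mm (x, y), 62 mm high; behind it a dark motor, 50 mm high, reaches x = +107 mm; low feet reach y = +-54 mm. Origin: on the table under the well's centre, z up. Well floor 5 mm above the table. The cartridge must never load the unit with more than 25 N.
- unit_mouth (a point): Centre of the mouth of the unit's well, level with the block's top (62 mm up); axes as the unit. The well is 40 mm wide in x. In y two lips, 8 mm thick and flush with the top, narrow the mouth to 41 mm; below them the well is 60 mm wide.
- cartridge: White filter cartridge, 106 mm tall, 0.17 kg give or take a third. Origin: centre of its foot, z up, y from tab to tab. Square pleated body 35 x 35 mm up to 36 mm (lowest 6 mm: 30 x 30); web 26 mm (x) x 11 mm (y) from 36 to 100 mm; beside the web at +y and -y an upright sprung tab. Starts snapped into the unit, foot on its well floor, and 49 mm of the tabs stands above the block.
- cart_mid (a point): Centre of the cartridge, 53 mm above its foot, same axes. Tabs 18 mm wide (x), 5 mm thick, from 11 mm below to 53 mm above this point; outer faces 38 mm apart at rest. A barb, 11 to 5 mm below this point, sticks out 6 mm farther (50 mm over both), under a lip of the well; a ledge, 10 to 13 mm above it, sticks out as far: pinch above the ledges. A half-turn makes no odds.
- tab_left (a joint): Travel of the tab on the cartridge's +y side towards the web, m: 0 out (at rest), 0.008 fully in on its stop. Sprung outwards: 3 N at 0, 11 N fully in. Pushed in 4.5 mm, its barb clears the lip; tabs pinched in by 6 to 8 mm (26 to 22 mm over both) pass freely. A tab cracks if squeezed with more than 60 N.
- tab_right (a joint): The same for the tab on the cartridge's -y side.
- stand: Back-flush stand, fixed to the table: steel base 120 x 100 x 6 mm, two 10 mm posts at x = +-40 mm, 124 mm high. Origin: on the table under the centre of its well, z up. Between the posts a grey well block, 54 x 74 mm (x, y), is clamped at a height that varies and is not reported: top face 80 to 110 mm above the table. The cartridge must never load the stand with more than 20 N.
- pad (a joint): Compression of the sprung black seal pad at the bottom of the stand's well, m: 0 free, 0.0065 on its hard stop; 2.2 N per mm. The mouth is as the unit's: 40 mm in x, 41 mm in y between 8 mm lips. The foot meets the pad 53 mm below the block's top; at 3 mm (7 N) the barbs pass below the lips; 4 to 6 mm (9 to 13 N) is right for letting go. Snapped in and released it stays at about 0.003.
- juglet: Terracotta juglet, 56 mm across, 76 mm high, origin at its foot; leave it alone.
- sherd_a: Flat potsherd about 70 x 60 mm, 9 mm thick, origin under its middle; leave it alone.
- sherd_b: Flat potsherd about 50 x 46 mm, 10 mm thick, origin under its middle; leave it alone.
- brush: Brush lying on the table; leave it alone.
- tub: Round clear tub with a blue lid, 104 mm across, 74 mm high, origin at its foot; leave it alone.
- bowl: White bowl, 110 mm across, 45 mm high, origin at its foot; leave it alone.
- keeper: Clear keeper box with a white lid, 128 x 168 mm, 99 mm high, origin at its foot; leave it alone.
Things that resemble listed ones, but are neither listed nor needed, are in the scene too. There is more than one size of the cartridge; the job needs the largest.

How it is judged:
On the way, in this order (a step that is already met when the one before it is completed fails the run):
1. both tabs pinched in while the cartridge is in the unit (value of joint each of tab_left, tab_right above 0.0045 m and z of cart_mid in the frame of unit below 0.066 m and horizontal distance between cart_mid and unit below 0.012 m), for 0.05 s.
2. the cartridge is drawn right up out of the unit (z of cart_mid in the frame of unit above 0.119 m), for 0.1 s.
3. the cartridge is pressed on the seal pad of the stand (value of joint pad above 0.0032 m and horizontal distance between cart_mid and stand below 0.01 m), for 0.1 s.
At the end, for the whole second after the job is handed in: The cartridge stands upright (within 7 degrees) in the stand's well, centred within 8 mm, its tabs in line with the stand's y axis within 0.2 rad and sprung out (travel under 3 mm), snapped in so that the pad is held compressed by more than 2 mm, at rest (value of joint pad above 0.002 m and value of joint each of tab_left, tab_right below 0.003 m and horizontal distance between cart_mid and stand below 0.008 m and angle between cart_mid's own z axis and vertical below 0.12 rad and angle between the y axis of cart_mid and the y axis of stand, either way round below 0.2 rad and velocity of joint pad below 0.01 m/s); the robot touches nothing.
It fails at once if the unit is wrenched: loaded with more than 25 N by the cartridge (contact force between cartridge and unit above 25 N).
It fails at once if the stand is loaded with more than 20 N by the cartridge (contact force between cartridge and stand above 20 N).
It fails at once if the tabs are squeezed with more than 60 N each (contact force between the fingers and cartridge above 120 N).
It fails at once if the juglet, sherds, brush, tub, bowl or keeper box is moved by more than 15 mm (distance of any of juglet, sherd_a, sherd_b, brush, tub, bowl, keeper from where it was at the start of the episode above 0.015 m).
It also fails if it takes over 58 s, if anything falls off the work surface, if the arm or the gripper's body presses on something with over 40 N, if the wrist force passes 120 N, or if a joint passes its speed limit or range.

## Working session

There is one attempt and no reset: what is moved stays moved. The work goes in short steps, Python scripts to look and compute and a tool call to move; the robot and the scene stay as the last step left them, time stands still between calls to the robot, and variables do not carry over. Pictures are saved under pics/ and viewed, at most 13 in all, crops included, and the job is handed in when it is done.

Besides the shell and the picture viewer there is one more tool, called after ">>>" by a JSON object that holds its "fn" and its "kwargs", one argument or row to a line. servo_tool: Moves the arm, as the interface text tells. Its arguments: {"type":"object","properties":{"rows":{"type":"array","items":{"type":"array","items":{"type":"array","items":{"type":"number"}}}},"squeeze":{"type":"number"}},"required":["rows"]}

```bash
mkdir -p pics; python3 - <<'E'
from station import manip
import cv2,json
import numpy as np
np.set_printoptions(precision=4,suppress=True)
print(manip.sense())
for n in("scene","side","wrist"):
    c=manip.camera_info(n);print(n,np.array(c["K"]),np.array(c["camera_from_world"]))
    cv2.imwrite(f"pics/{n}0.png",manip.snapshot(n))
a=cv2.imread("pics/scene0.png");b=cv2.imread("pics/side0.png")
E
```

```text
{'t': 0.0, 'q': array([ 1.0025,  0.5285,  1.4339, -0.    ,  1.1814, -0.1785]), 'qd': array([-0.0005,  0.0014, -0.0002,  0.0007,  0.0015,  0.0009]), 'tau': array([  0.0011, -44.2364, -17.8024,  -0.0001,   0.0083,   0.    ]), 'tcp_pos': array([0.2371, 0.5775, 0.2493]), 'tool_rot': array([ 0.1937,  0.9811, -0.001 , -0.0004]), 'force': array([-0.4753, -0.2411,  0.0416]), 'ft_torque': array([-0.0561, -0.0189,  0.0182]), 'gripper_force': 0.0, 'finger_gap': 1.0016449884320686}
scene [[530.8749   0.     288.9296]
 [  0.     530.8749 204.2067]
 [  0.       0.       1.    ]] [[ 0.8613  0.5076 -0.0207 -0.5302]
 [ 0.3209 -0.5752 -0.7524 -0.0753]
 [-0.3939  0.6414 -0.6584  1.4982]
 [ 0.      0.      0.      1.    ]]
side [[531.5649   0.     282.5484]
 [  0.     531.5649 206.9413]
 [  0.       0.       1.    ]] [[ 0.7575 -0.6526  0.0192 -0.3668]
 [-0.466  -0.561  -0.6842  0.3847]
 [ 0.4572  0.5093 -0.7291  1.2864]
 [ 0.      0.      0.      1.    ]]
wrist [[325.1923   0.     283.847 ]
 [  0.     325.1923 210.8053]
 [  0.       0.       1.    ]] [[ 0.3798  0.9251 -0.0024 -0.6237]
 [ 0.8806 -0.3607  0.3075 -0.0402]
 [ 0.2836 -0.1189 -0.9516  0.3802]
 [ 0.      0.      0.      1.    ]]
```

View pics/scene0.png

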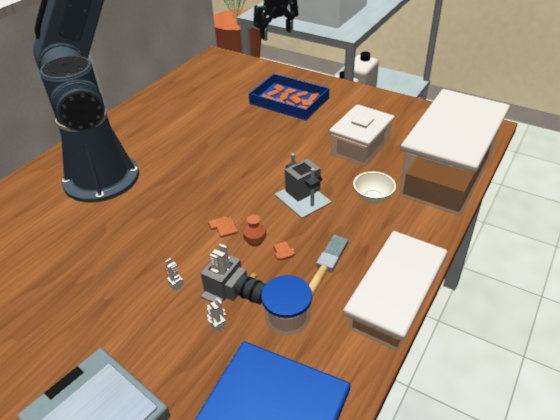

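View pics/side0.png

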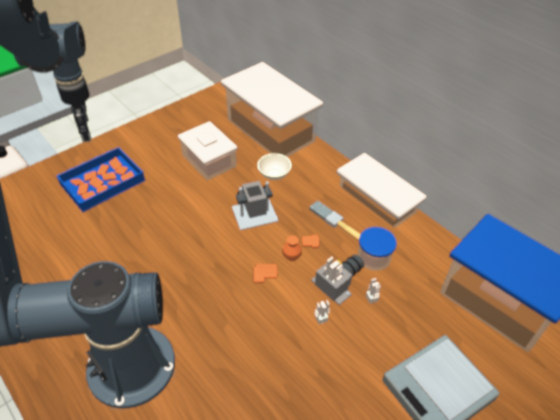

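The cartridge sits in the unit at about scene (221,262) / side (333,272). The stand is at scene (303,185) / side (254,202). I'll enlarge both.

```bash
python3 - <<'E'
import cv2,numpy as np
a=cv2.imread("pics/scene0.png");b=cv2.imread("pics/side0.png")
def c(i,x,y,w=80,h=60,s=5):
    o=cv2.resize(i[y:y+h,x:x+w],None,fx=s,fy=s,interpolation=cv2.INTER_CUBIC)
    for k in range(0,w,10): cv2.putText(o,str(x+k),(k*s,8),0,.3,(0,255,255),1);cv2.line(o,(k*s,10),(k*s,14),(0,255,255),1)
    for k in range(0,h,10): cv2.putText(o,str(y+k),(0,k*s+4),0,.3,(0,255,0),1)
    return o
cv2.imwrite("pics/m1.png",np.vstack([np.hstack([c(a,190,243),c(a,265,150,80,60)]),np.hstack([c(b,300,245),c(b,215,170)])]))
E
```

```text
(no output)
```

View pics/m1.png

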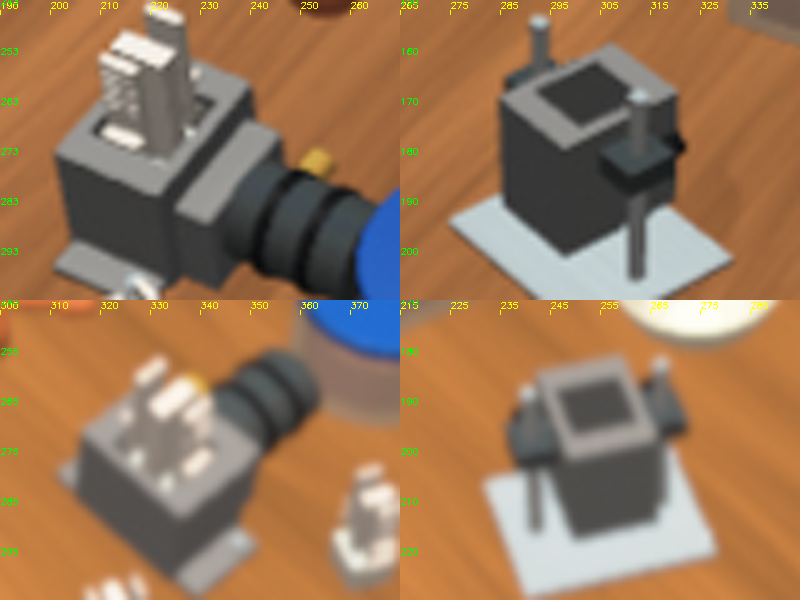

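View pics/wrist0.png

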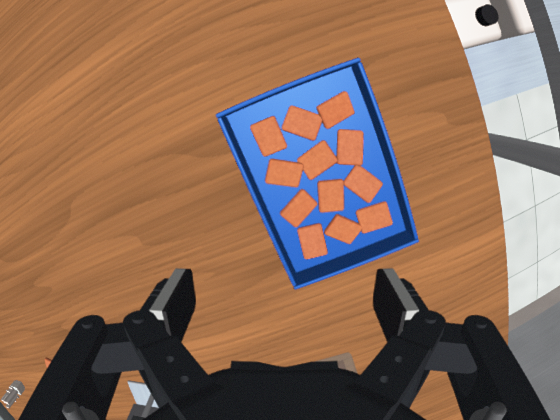

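```bash
cat > h.py <<'E'
import numpy as np,cv2
from station import manip
from scipy.optimize import least_squares
np.set_printoptions(precision=4,suppress=True)
C={n:(np.array(manip.camera_info(n)["K"]),np.array(manip.camera_info(n)["camera_from_world"])) for n in("scene","side")}
def proj(n,P):
    K,T=C[n];c=T[:3,:3]@P+T[:3,3];p=K@c;return p[:2]/p[2]
def fit(obs,x0,h=None):
    # obs: (cam,(x,y,z or None=h),(u,v)); params x,y,yaw[,h]
    def r(p):
        c,s=np.cos(p[2]),np.sin(p[2]);o=[]
        for n,m,uv in obs:
            z=p[3] if m[2] is None else m[2]
            o.append(proj(n,np.array([p[0]+c*m[0]-s*m[1],p[1]+s*m[0]+c*m[1],z]))-uv)
        return np.ravel(o)
    s=least_squares(r,x0,loss="soft_l1");return s.x,r(s.x).reshape(-1,2)
E
python3 - <<'E'
from h import *
k=.027;j=.037
U=[("scene",(-k,-j,.062),(201,273)),("scene",(k,-j,.062),(222,281.4)),("scene",(k,j,.062),(240.4,260.6)),
("side",(-k,j,.062),(316.4,271.4)),("side",(-k,-j,.062),(336,287.4)),("side",(k,-j,.062),(351.6,276))]
print(*fit(U,[.5,0,0]))
S=[("scene",(-k,-j,None),(285,169.6)),("scene",(k,-j,None),(298.4,179.6)),("scene",(k,j,None),(320.6,169)),("scene",(-k,j,None),(307,159)),
("side",(-k,j,None),(242.4,184.4)),("side",(k,j,None),(259.4,181.4)),("side",(k,-j,None),(266,198.4)),("side",(-k,-j,None),(248,201.6)),
("scene",(-.04,0,.124),(293,154)),("scene",(.04,0,.124),(312.6,169.2)),("side",(-.04,0,.124),(240.4,188.4)),("side",(.04,0,.124),(267,182.4)),
("scene",(-.06,-.05,.006),(275,194)),("scene",(.06,.05,.006),(331.6,202)),("side",(-.06,.05,.006),(232,207)),("side",(-.06,-.05,.006),(240.6,229.4)),("side",(.06,-.05,.006),(278.4,220.4))]
print(*fit(S,[.5,.3,0,.09]))
E
```

```text
[ 0.5334 -0.148   0.0334] [[-0.0257  0.1912]
 [-0.1013  0.7623]
 [ 0.3988 -1.3948]
 [ 0.0095 -0.7391]
 [ 0.6364  0.504 ]
 [-0.9198  0.5259]]
[ 0.542   0.1967 -0.3946  0.0988] [[-0.5522 -0.0068]
 [-0.9674  0.4197]
 [-0.0269 -0.2936]
 [ 0.3424 -0.2031]
 [-0.1925  0.3999]
 [ 0.244  -0.296 ]
 [ 0.8596 -0.3441]
 [ 0.9367  0.4023]
 [-0.1862 -0.2076]
 [-0.115  -0.4546]
 [ 0.496  -0.3324]
 [ 0.3977  0.0153]
 [-0.8714 -0.8982]
 [ 0.1586 -1.001 ]
 [-0.1021 -1.4556]
 [-0.3261 -0.523 ]
 [ 0.1996 -0.3826]]
```

Unit at (0.533,-0.148) yaw +1.9°. Stand at (0.542,0.197) yaw −22.6°, top about 0.099. The residuals are about 1 px, so it's time to move.

>>> {"fn": "servo_tool", "kwargs": {
  "rows": [
    [[0, 0, 0, -0.0275, -0.028, 0, 1], [0, 0, 0, -0.0275, -0.028, 0, 1], [0, 0, 0, -0.0275, -0.028, 0, 1], [0, 0, 0, -0.0275, -0.028, 0, 1], [0, 0, 0, -0.0275, -0.028, 0, 1], [0, 0, 0, -0.0275, -0.028, 0, 1], [0, 0, 0, -0.0275, -0.028, 0, 1], [0, 0, 0, -0.0275, -0.028, 0, 1]]
  ],
  "squeeze": 35
}}

```text
t: 0.82
tcp_pos: [0.3559, 0.2856, 0.2503]
tool_rot: [0.193, 0.981, -0.0, -0.0]
force: [0.6, 0.4, 0.5]
finger_gap: 0.999
gripper_force: 0.0
```

>>> {"fn": "servo_tool", "kwargs": {
  "rows": [
    [[0, 0, 0, -0.0275, -0.028, 0, 1], [0, 0, 0, -0.0275, -0.028, 0, 1], [0, 0, 0, -0.0275, -0.028, 0, 1], [0, 0, 0, -0.0275, -0.028, 0, 1], [0, 0, 0, -0.0275, -0.028, 0, 1], [0, 0, 0, -0.0275, -0.028, 0, 1], [0, 0, 0, -0.0275, -0.028, 0, 1], [0, 0, 0, -0.0275, -0.028, 0, 1]]
  ]
}}

```text
t: 1.48
tcp_pos: [0.4744, -0.0054, 0.2503]
tool_rot: [0.194, 0.981, 0.0, -0.0]
force: [0.6, 0.6, -0.6]
finger_gap: 1.002
gripper_force: 0.0
```

>>> {"fn": "servo_tool", "kwargs": {
  "rows": [
    [[0, 0, 0, -0.0275, -0.028, 0, 1], [0, 0, 0, -0.0275, -0.028, 0, 1], [0, 0, 0, -0.0275, -0.028, 0, 1], [0, 0, 0, -0.0275, -0.028, 0, 1], [0, 0, -6.05, 0, 0, 0, 1], [0, 0, -6.05, 0, 0, 0, 1], [0, 0, -6.05, 0, 0, 0, 1], [0, 0, -6.05, 0, 0, 0, 1]]
  ]
}}

```text
t: 2.15
tcp_pos: [0.5332, -0.1493, 0.2498]
tool_rot: [-0.018, 1.0, 0.0, -0.0]
force: [-1.2, -0.2, 0.9]
finger_gap: 1.002
gripper_force: 0.0
```

```bash
cat >> h.py <<'E'
from scipy.spatial.transform import Rotation as R
def state():
    s=manip.sense();M=R.from_quat(s["tool_rot"]).as_matrix()
    print("t",round(s["t"],2),"p",s["tcp_pos"],"yhead",np.degrees(np.arctan2(M[1,1],M[0,1])).round(2),"z",M[:,2],"F",s["force"],"grip",s["gripper_force"],"gap",s["finger_gap"])
    return s,M
def to(target,yhead):
    "shift left (tool axes) and turn left about tool z, turn done last"
    s,M=state();print("tool shift",M.T@(np.array(target)-s["tcp_pos"]),"wz",np.degrees(np.arctan2(M[1,1],M[0,1]))-yhead)
E
python3 - <<'E'
from h import *
to([.5334,-.148,.25],91.9)
c=manip.camera_info("wrist");np.save("wT.npy",c["camera_from_world"]);cv2.imwrite("pics/w1.png",manip.snapshot("wrist"))
E
```

```text
t 2.15 p [ 0.5332 -0.1493  0.2498] yhead 92.11 z [-0.0009  0.0005 -1.    ] F [-1.2438 -0.1905  0.8795] grip 0.0 gap 1.0019571424931373
tool shift [-0.0003  0.0013 -0.0002] wz 0.21065223510548492
```

View pics/w1.png

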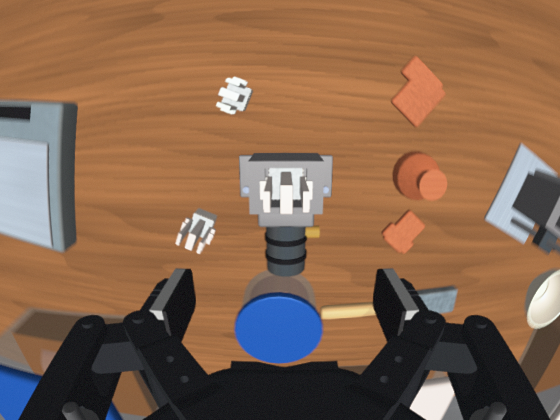

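Block, cartridge and tabs are well centred under the jaws (tabs about (272..305,190)). I'll measure precisely in an enlarged crop.

```bash
python3 - <<'E'
import cv2
i=cv2.imread("pics/w1.png")[140:240,226:346]
o=cv2.resize(i,None,fx=6,fy=6,interpolation=cv2.INTER_CUBIC)
for k in range(0,120,10): cv2.putText(o,str(226+k),(k*6,8),0,.35,(0,255,255),1);cv2.line(o,(k*6,10),(k*6,14),(0,255,255),1)
for k in range(0,100,10): cv2.putText(o,str(140+k),(0,k*6+4),0,.35,(0,255,0),1)
cv2.imwrite("pics/w1c.png",o)
E
```

```text
(no output)
```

View pics/w1c.png

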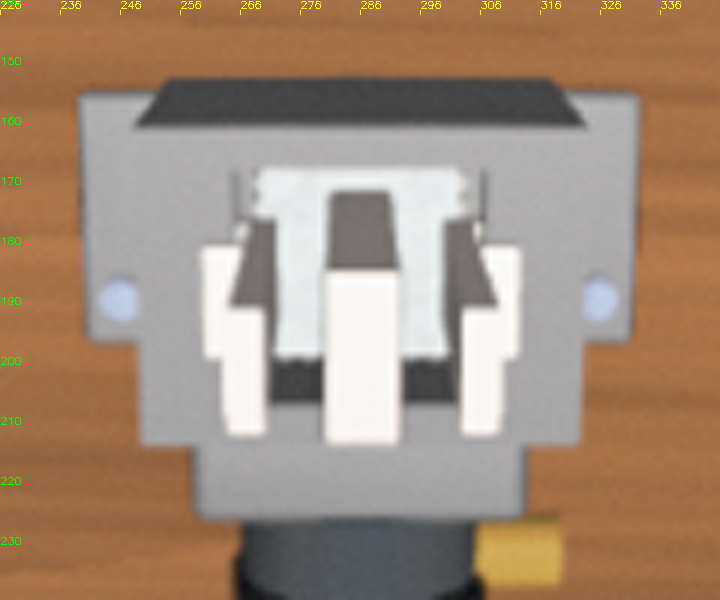

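```bash
cat >> h.py <<'E'
WK=np.array(manip.camera_info("wrist")["K"])
_p=proj
def proj(n,P):
    if n!="wrist": return _p(n,P)
    T=np.load("wT.npy");c=T[:3,:3]@P+T[:3,3];r=np.hypot(c[0],c[1]);th=np.arctan2(r,c[2])
    return WK[:2,2]+WK[0,0]*th*c[:2]/r
E
python3 - <<'E'
from h import *
k=.027;j=.037
U=[("wrist",(-k,-j,.062),(248.2,160.9)),("wrist",(-k,j,.062),(323.5,160.9)),("wrist",(k,-j,.062),(248.9,213.9)),("wrist",(k,j,.062),(322.5,213.9))]
print(*fit(U,[.53,-.15,0]))
W=[("wrist",(.009,-.019,.111),(263,212.3)),("wrist",(.009,.019,.111),(309.5,212.3)),("wrist",(-.009,-.019,.111),(263,191.1)),("wrist",(-.009,.019,.111),(309,191.1))]
print(*fit(W,[.53,-.15,0]))
E
```

```text
[ 0.5309 -0.1476  0.037 ] [[-0.5611  0.0199]
 [ 0.4922  0.0797]
 [ 0.2771 -0.057 ]
 [-0.2226 -0.0437]]
[ 0.5309 -0.1476  0.0393] [[ 0.6998 -0.3005]
 [-1.0402 -0.3876]
 [ 0.2671  0.3489]
 [-0.1154  0.2706]]
```

>>> {"fn": "servo_tool", "kwargs": {
  "rows": [
    [[0, 0, 0, 0.0023, 0.0018, 0, 1], [0, 0, 0, 0, 0, 0.035, 1], [0, 0, 0, 0, 0, 0.035, 1], [0, 0, 0, 0, 0, 0.035, 1], [0, 0, 0, 0, 0, 0.025, 1], [0, 0, 0, 0, 0, 0.015, 1], [0, 0, 0, 0, 0, 0.0085, 1], [0, 0, 0, 0, 0, 0, 1]]
  ]
}}

```text
t: 2.87
tcp_pos: [0.5299, -0.1465, 0.095]
tool_rot: [-0.016, 1.0, 0.001, -0.002]
force: [-1.0, 0.9, 0.9]
finger_gap: 1.002
gripper_force: 0.0
```

```bash
python3 - <<'E'
from h import *
to([.531,-.1476,.096],92.1)
E
```

```text
t 2.87 p [ 0.5299 -0.1465  0.095 ] yhead 91.78 z [-0.0036  0.0018 -1.    ] F [-1.0361  0.8639  0.853 ] grip 0.0 gap 1.0019832288842538
tool shift [-0.0011 -0.0012 -0.001 ] wz -0.3216068444048972
```

>>> {"fn": "servo_tool", "kwargs": {
  "rows": [
    [[0, 0, -0.3, -0.001, -0.001, -0.001, 0.3], [0, 0, 0, 0, 0, 0, 0], [0, 0, 0, 0, 0, 0, -0.1], [0, 0, 0, 0, 0, 0, -0.2], [0, 0, 0, 0, 0, 0, -0.3], [0, 0, 0, 0, 0, 0, -0.4], [0, 0, 0, 0, 0, 0, -0.6], [0, 0, 0, 0, 0, 0, -1]]
  ],
  "squeeze": 35
}}

```text
t: 3.53
tcp_pos: [0.5328, -0.1479, 0.0999]
tool_rot: [-0.019, 1.0, -0.0, 0.001]
force: [-0.4, 3.5, 11.0]
finger_gap: 0.209
gripper_force: 34.4
```

>>> {"fn": "servo_tool", "kwargs": {
  "rows": [
    [[0, 0, 0, 0, 0, 0, -1], [0, 0, 0, 0, 0, 0, -1], [0, 0, 0, 0, 0, 0, -1], [0, 0, 0, 0, 0, 0, -1], [0, 0, 0, 0, 0, 0, -1], [0, 0, 0, 0, 0, 0, -1]]
  ]
}}

```text
t: 4.03
tcp_pos: [0.5328, -0.1479, 0.0999]
tool_rot: [-0.019, 1.0, -0.0, 0.001]
force: [-1.0, 2.8, 9.9]
finger_gap: 0.213
gripper_force: 34.4
```

```bash
python3 - <<'E'
from h import *
to([.531,-.1476,.096],92.1)
E
```

```text
t 4.03 p [ 0.5328 -0.1479  0.0999] yhead 92.12 z [ 0.0026 -0.0003 -1.    ] F [-1.0087  2.7856  9.9332] grip 34.3899804353714 gap 0.21293473537379257
tool shift [0.0018 0.0003 0.0039] wz 0.02470255009286859
```

```bash
python3 - <<'E'
from h import *
w=manip.snapshot("wrist")[130:280,180:380];s=manip.snapshot("scene")[200:320,170:290]
b=manip.snapshot("side")[225:315,290:380]
f=lambda i,x,y:cv2.resize(i,(x,y),interpolation=cv2.INTER_CUBIC)
cv2.imwrite("pics/g1.png",np.vstack([f(w,400,300),np.zeros((0,400,3),np.uint8)]) if 0 else np.hstack([f(w,400,300),f(s,300,300)]))
print(manip.sense()["t"])
E
```

```text
4.1833
```

View pics/g1.png

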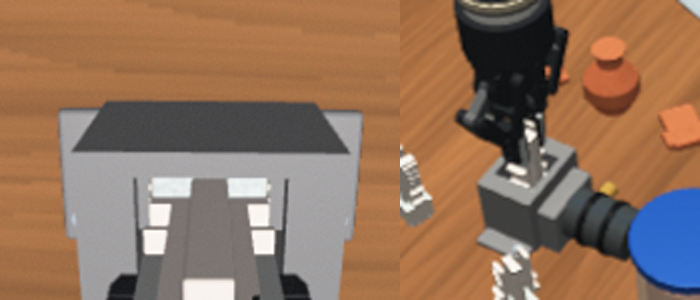

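The jaws hold both tabs above the ledges and the tabs are pinched in (crop about (195,250)). Next is drawing it up slowly.

>>> {"fn": "servo_tool", "kwargs": {
  "rows": [
    [[0, 0, 0, 0, 0, -0.003, -1], [0, 0, 0, 0, 0, -0.003, -1], [0, 0, 0, 0, 0, -0.003, -1], [0, 0, 0, 0, 0, -0.004, -1], [0, 0, 0, 0, 0, -0.004, -1], [0, 0, 0, 0, 0, 0, -1]]
  ]
}}

```text
t: 4.68
tcp_pos: [0.5325, -0.1484, 0.1155]
tool_rot: [-0.019, 1.0, -0.0, 0.001]
force: [0.4, -0.6, -1.2]
finger_gap: 0.21
gripper_force: 34.4
```

>>> {"fn": "servo_tool", "kwargs": {
  "rows": [
    [[0, 0, 0, 0, 0, -0.01, -1], [0, 0, 0, 0, 0, -0.02, -1], [0, 0, 0, 0, 0, -0.025, -1], [0, 0, 0, 0, 0, -0.025, -1], [0, 0, 0, 0, 0, -0.025, -1], [0, 0, 0, 0, 0, -0.02, -1], [0, 0, 0, 0, 0, -0.015, -1], [0, 0, 0, 0, 0, 0, -1]]
  ]
}}

```text
t: 5.35
tcp_pos: [0.5338, -0.1489, 0.2588]
tool_rot: [-0.019, 1.0, -0.002, 0.003]
force: [-0.4, 0.3, -1.4]
finger_gap: 0.208
gripper_force: 34.3
```

```bash
python3 - <<'E'
from h import *
to([.542,.1967,.25],67.4)
E
```

```text
t 5.35 p [ 0.5338 -0.1489  0.2588] yhead 92.17 z [ 0.007  -0.0036 -1.    ] F [-0.3569  0.3022 -1.4142] grip 34.349069595336914 gap 0.20773812052555538
tool shift [-0.0212  0.3451  0.0076] wz 24.773210593187315
```

>>> {"fn": "servo_tool", "kwargs": {
  "rows": [
    [[0, 0, 0, -0.004, 0.02, 0, -1], [0, 0, 0, -0.009, 0.035, 0, -1], [0, 0, 0, -0.009, 0.035, 0, -1], [0, 0, 0, -0.009, 0.035, 0, -1], [0, 0, 0, -0.009, 0.035, 0, -1], [0, 0, 0, -0.009, 0.035, 0, -1], [0, 0, 0, -0.009, 0.035, 0, -1], [0, 0, 0, -0.009, 0.035, 0, -1]]
  ]
}}

```text
t: 6.02
tcp_pos: [0.5883, 0.1209, 0.2536]
tool_rot: [-0.019, 1.0, -0.0, -0.001]
force: [0.6, -0.1, -1.7]
finger_gap: 0.209
gripper_force: 34.4
```

>>> {"fn": "servo_tool", "kwargs": {
  "rows": [
    [[0, 0, 4.0, -0.009, 0.035, 0, -1], [0, 0, 6, -0.003, 0.032, 0, -1], [0, 0, 6, 0, 0, 0, -1], [0, 0, 6, 0, 0, 0, -1], [0, 0, 2.8, 0, 0, 0, -1], [0, 0, 0, 0, 0, 0, -1], [0, 0, 0, 0, 0, 0, -1]]
  ]
}}

```text
t: 6.6
tcp_pos: [0.6, 0.1864, 0.2537]
tool_rot: [0.195, 0.981, -0.0, -0.001]
force: [-0.1, 0.4, -2.2]
finger_gap: 0.212
gripper_force: 34.5
```

```bash
python3 - <<'E'
from h import *
to([.542,.1967,.25],67.4)
c=manip.camera_info("wrist");np.save("wT.npy",c["camera_from_world"]);i=manip.snapshot("wrist");cv2.imwrite("pics/w2.png",i)
for P in ([.542,.1967,.099],[.5753,.1828,.124],[.505,.212,.124]): print(proj("wrist",np.array(P)))
u,v=proj("wrist",np.array([.542,.1967,.099])).astype(int);x=max(0,u-75);y=max(0,v-60);print(x,y)
o=cv2.resize(i[y:y+120,x:x+150],None,fx=5,fy=5,interpolation=cv2.INTER_CUBIC)
for k in range(0,150,10): cv2.putText(o,str(x+k),(k*5,8),0,.35,(0,255,255),1);cv2.line(o,(k*5,10),(k*5,14),(0,255,255),1)
for k in range(0,120,10): cv2.putText(o,str(y+k),(0,k*5+4),0,.35,(0,255,0),1)
cv2.imwrite("pics/w2c.png",o)
E
```

```text
t 6.6 p [0.6    0.1864 0.2537] yhead 67.45 z [-0.0022 -0.0003 -1.    ] F [-0.0676  0.4303 -2.1584] grip 34.459585547447205 gap 0.21204506636393725
tool shift [ 0.0575 -0.0127  0.0038] wz 0.05268474727157013
[269.2713 134.2099]
[268.1574 181.8163]
[267.4672  85.3263]
194 74
```

View pics/w2c.png

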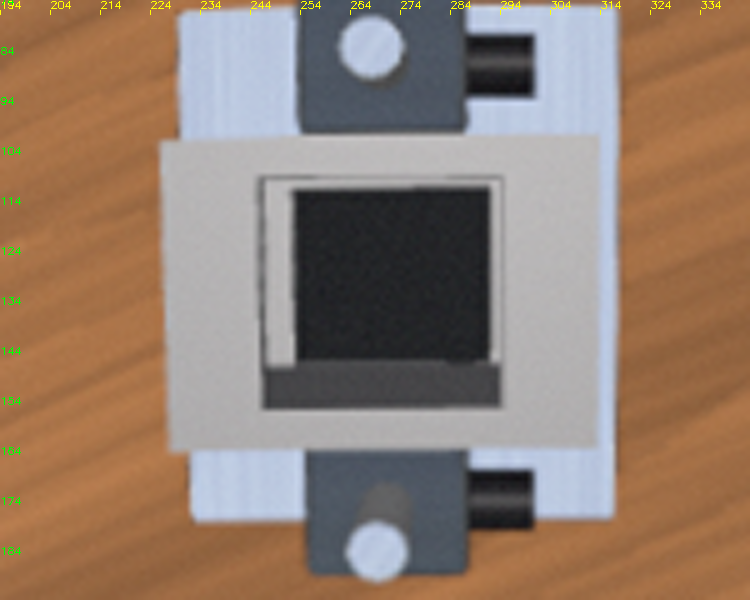

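```bash
python3 - <<'E'
from h import *
k=.027;j=.037
U=[("wrist",(-k,-j,None),(225.9,102.3)),("wrist",(-k,j,None),(313.9,100.9)),("wrist",(k,-j,None),(227.7,164.1)),("wrist",(k,j,None),(313.3,163.3)),
("wrist",(-.02,-.0205,None),(246.3,109.3)),("wrist",(-.02,.0205,None),(294.3,109.3)),("wrist",(.02,.0205,None),(294.3,155.5)),("wrist",(.02,-.0205,None),(246.3,155.5)),
("wrist",(-.04,0,.124),(268.1,83.3)),("wrist",(.04,0,.124),(269.3,184.3))]
print(*fit(U,[.54,.197,-.39,.099]))
E
```

```text
[ 0.5407  0.198  -0.3905  0.0996] [[ 0.2871 -0.3567]
 [-0.0179 -0.0214]
 [ 0.2838 -0.0426]
 [-0.102   0.2126]
 [-0.7237  0.1235]
 [-0.0525 -0.4362]
 [-0.1457 -0.0653]
 [ 0.2141  0.2768]
 [ 0.167  -0.0269]
 [-0.0263  0.2892]]
```

View pics/w2.png

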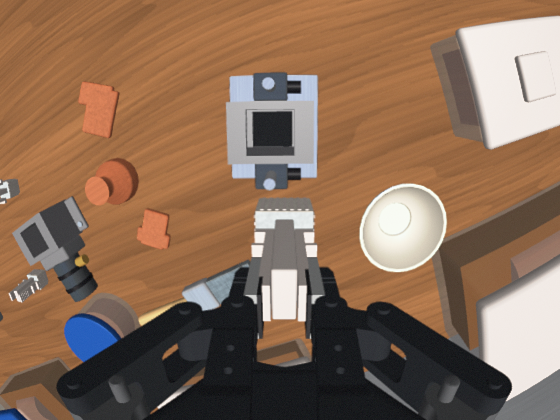

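```bash
python3 - <<'E'
from h import *
s,M=state()
i=cv2.imread("pics/w2.png");x,y=225,180
o=cv2.resize(i[y:y+150,x:x+120],None,fx=4,fy=4,interpolation=cv2.INTER_CUBIC)
def pr(cx,cy,h,L): # cartridge frame pt in tool axes, foot->TCP h
    P=s["tcp_pos"]+M@np.array([L[0]+cx,L[1]+cy,h-L[2]]);return proj("wrist",P)
for h,col in((.095,(0,0,255)),):
  for cx in(.002,):
    for z,a,b in((0,.015,.015),(.006,.0175,.0175),(.036,.0175,.0175),(.1,.013,.0055)):
      q=np.array([pr(cx,0,h,(p*a,r*b,z)) for p,r in((1,-1),(1,1),(-1,1),(-1,-1))])
      cv2.polylines(o,[((q-[x,y])*4+2).astype(int)],True,col,1)
for k in range(0,120,10): cv2.putText(o,str(x+k),(k*4,8),0,.3,(0,255,255),1)
for k in range(0,150,10): cv2.putText(o,str(y+k),(0,k*4+4),0,.3,(0,255,0),1)
cv2.imwrite("pics/ov.png",o)
to([.5407-.002*M[0,0],.198-.002*M[1,0],.25],67.6)
E
```

```text
t 6.65 p [0.6002 0.1862 0.254 ] yhead 67.43 z [-0.0017 -0.0002 -1.    ] F [-0.4194  0.2777 -1.2775] grip 34.459789395332336 gap 0.2096794515014258
t 6.65 p [0.6002 0.1862 0.254 ] yhead 67.43 z [-0.0017 -0.0002 -1.    ] F [-0.4194  0.2777 -1.2775] grip 34.459789395332336 gap 0.2096794515014258
tool shift [ 0.0575 -0.012   0.004 ] wz -0.16924581933045602
```

View pics/ov.png

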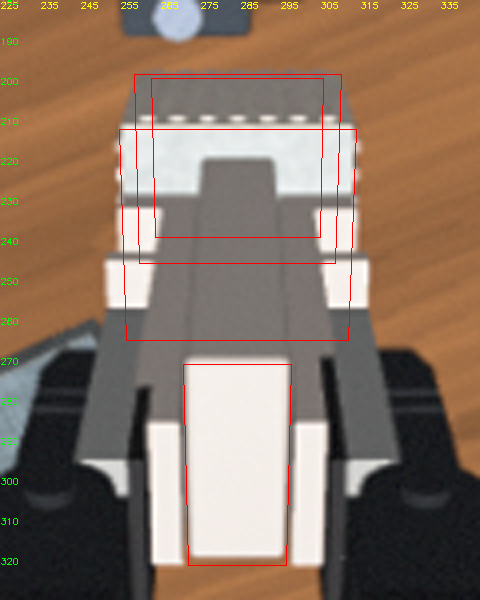

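>>> {"fn": "servo_tool", "kwargs": {
  "rows": [
    [[0, 0, -0.17, 0.014, -0.006, 0, -1], [0, 0, 0, 0.02, -0.006, 0, -1], [0, 0, 0, 0.015, 0, 0, -1], [0, 0, 0, 0.008, 0, 0, -1], [0, 0, 0, 0, 0, 0.02, -1], [0, 0, 0, 0, 0, 0.02, -1], [0, 0, 0, 0, 0, 0.01, -1], [0, 0, 0, 0, 0, 0, -1]]
  ]
}}

```text
t: 7.32
tcp_pos: [0.5421, 0.1967, 0.2024]
tool_rot: [0.195, 0.981, -0.001, -0.002]
force: [-1.0, -0.7, -2.0]
finger_gap: 0.208
gripper_force: 34.5
```

```bash
python3 - <<'E'
from h import *
s,M=state();print(M)
to([.5407-.0025*M[0,0],.198-.0025*M[1,0],.204],67.6)
E
```

```text
t 7.32 p [0.5421 0.1967 0.2024] yhead 67.55 z [-0.0052 -0.0009 -1.    ] F [-1.0457 -0.6775 -2.0069] grip 34.47136580944061 gap 0.20807865087460006
[[-0.9242  0.382  -0.0052]
 [ 0.382   0.9242 -0.0009]
 [ 0.0045 -0.0028 -1.    ]]
t 7.32 p [0.5421 0.1967 0.2024] yhead 67.55 z [-0.0052 -0.0009 -1.    ] F [-1.0457 -0.6775 -2.0069] grip 34.47136580944061 gap 0.20807865087460006
tool shift [-0.0007  0.0007 -0.0016] wz -0.05496909446007692
```

>>> {"fn": "servo_tool", "kwargs": {
  "rows": [
    [[0, 0, 0, -0.0007, 0.0007, 0.002, -1], [0, 0, 0, 0, 0, 0.004, -1], [0, 0, 0, 0, 0, 0.004, -1], [0, 0, 0, 0, 0, 0.004, -1], [0, 0, 0, 0, 0, 0.004, -1], [0, 0, 0, 0, 0, 0.004, -1], [0, 0, 0, 0, 0, 0, -1]]
  ]
}}

```text
t: 7.9
tcp_pos: [0.5438, 0.1974, 0.182]
tool_rot: [0.195, 0.981, -0.0, -0.001]
force: [0.2, -1.3, -2.1]
finger_gap: 0.21
gripper_force: 34.5
```

>>> {"fn": "servo_tool", "kwargs": {
  "rows": [
    [[0, 0, 0, 0, 0, 0.004, -1], [0, 0, 0, 0, 0, 0.004, -1], [0, 0, 0, 0, 0, 0.004, -1], [0, 0, 0, 0, 0, 0.004, -1], [0, 0, 0, 0, 0, 0.004, -1], [0, 0, 0, 0, 0, 0, -1]]
  ]
}}

```text
t: 8.4
tcp_pos: [0.5437, 0.1974, 0.1618]
tool_rot: [0.195, 0.981, -0.0, -0.001]
force: [0.2, -0.3, -1.2]
finger_gap: 0.212
gripper_force: 34.5
```

>>> {"fn": "servo_tool", "kwargs": {
  "rows": [
    [[0, 0, 0, 0, 0, 0.004, -1], [0, 0, 0, 0, 0, 0.004, -1], [0, 0, 0, 0, 0, 0.004, -1], [0, 0, 0, 0, 0, 0.003, -1], [0, 0, 0, 0, 0, 0, -1], [0, 0, 0, 0, 0, 0, -1]]
  ]
}}

```text
t: 8.9
tcp_pos: [0.5442, 0.1975, 0.1475]
tool_rot: [0.195, 0.981, -0.0, -0.0]
force: [0.3, -0.1, -2.1]
finger_gap: 0.212
gripper_force: 34.5
```

```bash
python3 - <<'E'
from h import *
s,M=state()
to([.5407-.0025*M[0,0],.198-.0025*M[1,0],.136],67.6)
E
```

```text
t 8.9 p [0.5442 0.1975 0.1475] yhead 67.54 z [-0.0005 -0.0001 -1.    ] F [ 0.3032 -0.0671 -2.0678] grip 34.459689259529114 gap 0.21197580289748755
t 8.9 p [0.5442 0.1975 0.1475] yhead 67.54 z [-0.0005 -0.0001 -1.    ] F [ 0.3032 -0.0671 -2.0678] grip 34.459689259529114 gap 0.21197580289748755
tool shift [ 0.001  -0.0009  0.0115] wz -0.06475723460671645
```

Contact is expected near TCP z 0.141. I'll press in small steps while watching the force.

>>> {"fn": "servo_tool", "kwargs": {
  "rows": [
    [[0, 0, 0, 0.0005, -0.0005, 0.002, -1], [0, 0, 0, 0, 0, 0.002, -1], [0, 0, 0, 0, 0, 0.002, -1], [0, 0, 0, 0, 0, 0, -1], [0, 0, 0, 0, 0, 0, -1]]
  ]
}}

```text
t: 9.32
tcp_pos: [0.5438, 0.1973, 0.142]
tool_rot: [0.195, 0.981, 0.0, 0.0]
force: [-0.0, -0.1, 1.4]
finger_gap: 0.209
gripper_force: 34.5
```

>>> {"fn": "servo_tool", "kwargs": {
  "rows": [
    [[0, 0, 0, 0, 0, 0.001, -1], [0, 0, 0, 0, 0, 0.001, -1], [0, 0, 0, 0, 0, 0, -1], [0, 0, 0, 0, 0, 0, -1]]
  ]
}}

```text
t: 9.65
tcp_pos: [0.5439, 0.1973, 0.1403]
tool_rot: [0.195, 0.981, 0.0, 0.0]
force: [-0.7, 0.4, 4.6]
finger_gap: 0.205
gripper_force: 34.7
```

>>> {"fn": "servo_tool", "kwargs": {
  "rows": [
    [[0, 0, 0, 0, 0, 0.001, -1], [0, 0, 0, 0, 0, 0.001, -1], [0, 0, 0, 0, 0, 0, -1], [0, 0, 0, 0, 0, 0, -1], [0, 0, 0, 0, 0, 0, -1]]
  ]
}}

```text
t: 10.07
tcp_pos: [0.5439, 0.1973, 0.1386]
tool_rot: [0.195, 0.981, 0.0, 0.0]
force: [-1.0, -1.3, 7.4]
finger_gap: 0.207
gripper_force: 34.9
```

>>> {"fn": "servo_tool", "kwargs": {
  "rows": [
    [[0, 0, 0, 0, 0, 0.001, -1], [0, 0, 0, 0, 0, 0, -1], [0, 0, 0, 0, 0, 0, -1], [0, 0, 0, 0, 0, 0, -1]]
  ]
}}

```text
t: 10.4
tcp_pos: [0.544, 0.1974, 0.1379]
tool_rot: [0.195, 0.981, 0.0, 0.0]
force: [-1.6, 1.0, 8.7]
finger_gap: 0.209
gripper_force: 34.9
```

Pad force is about 10.5 N (4.8 mm). Releasing gradually.

>>> {"fn": "servo_tool", "kwargs": {
  "rows": [
    [[0, 0, 0, 0, 0, 0, -0.5], [0, 0, 0, 0, 0, 0.0003, -0.4], [0, 0, 0, 0, 0, 0.0003, -0.3], [0, 0, 0, 0, 0, 0, -0.2], [0, 0, 0, 0, 0, 0, -0.1], [0, 0, 0, 0, 0, 0, 0.1], [0, 0, 0, 0, 0, 0, 0.3], [0, 0, 0, 0, 0, 0, 0.3]]
  ]
}}

```text
t: 11.07
tcp_pos: [0.5436, 0.1972, 0.1358]
tool_rot: [0.195, 0.981, -0.0, -0.0]
force: [0.1, 1.2, -0.1]
finger_gap: 0.646
gripper_force: 0.0
```

```bash
python3 - <<'E'
from h import *
state()
w=manip.snapshot("wrist")[100:340,150:420]
a=manip.snapshot("scene")[130:220,255:345]
f=lambda i,x,y:cv2.resize(i,(x,y),interpolation=cv2.INTER_CUBIC)
cv2.imwrite("pics/r1.png",np.hstack([f(w,400,356),f(a,356,356)]))
E
```

```text
t 11.07 p [0.5436 0.1972 0.1358] yhead 67.54 z [-0.0006 -0.0001 -1.    ] F [ 0.1332  1.2431 -0.1456] grip 0.0 gap 0.6459593474777737
```

View pics/r1.png

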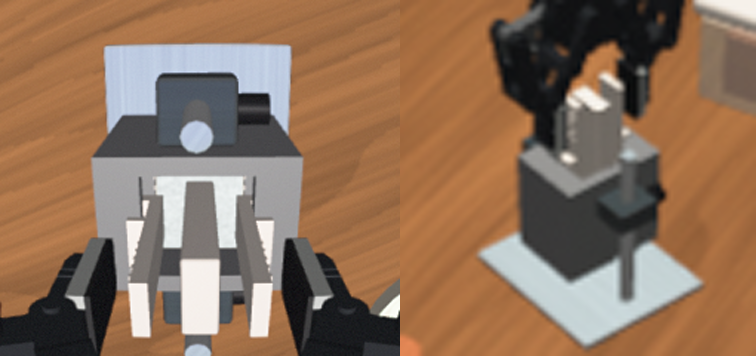

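Fingers are clear and the tabs have sprung out (at (140,280) and (258,280) in the crop). Retreating, then I'll check.

>>> {"fn": "servo_tool", "kwargs": {
  "rows": [
    [[0, 0, 0, 0, 0, -0.005, 1], [0, 0, 0, 0, 0, -0.01, 1], [0, 0, 0, 0, 0, -0.02, 1], [0, 0, 0, 0, 0, -0.025, 1], [0, 0, 0, 0, 0, -0.025, 1], [0, 0, 0, 0, 0, -0.025, 1], [0, 0, 0, 0, 0, 0, 1]]
  ]
}}

```text
t: 11.75
tcp_pos: [0.547, 0.1979, 0.2526]
tool_rot: [0.195, 0.981, 0.002, 0.006]
force: [0.7, -0.1, 1.0]
finger_gap: 0.998
gripper_force: 0.0
```

```bash
python3 - <<'E'
from h import *
state()
c=manip.camera_info("wrist");np.save("wT.npy",c["camera_from_world"]);i=manip.snapshot("wrist")
u,v=proj("wrist",np.array([.5407,.198,.125])).astype(int);x,y=u-60,v-50
o=cv2.resize(i[y:y+110,x:x+120],None,fx=5,fy=5,interpolation=cv2.INTER_CUBIC)
def pl(z,a,b,cy=0,col=(0,0,255)):
    c_,s_=np.cos(-.3905),np.sin(-.3905)
    q=np.array([proj("wrist",np.array([.5407+c_*p*a-s_*(r*b+cy),.198+s_*p*a+c_*(r*b+cy),z])) for p,r in((1,-1),(1,1),(-1,1),(-1,-1))])
    cv2.polylines(o,[((q-[x,y])*5+2).astype(int)],True,col,1)
pl(.0996,.027,.037,0,(0,255,0))
f=.0996-.056
pl(f+.1,.013,.0055);pl(f+.106,.009,.019)
cv2.imwrite("pics/end.png",o)
E
```

```text
t 11.75 p [0.547  0.1979 0.2526] yhead 67.55 z [ 0.012   0.0019 -0.9999] F [ 0.6605 -0.1175  0.9578] grip 0.0 gap 0.998350531478585
```

View pics/end.png

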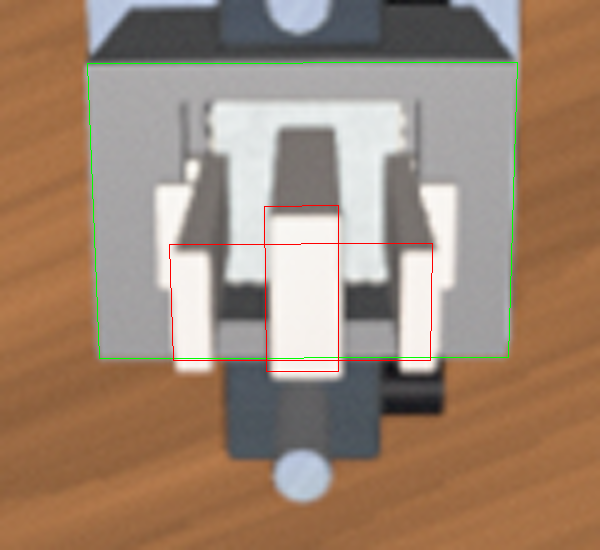

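The cartridge stands centred in the stand, with web and tabs within about 1–2 mm of the snapped-in prediction. The tabs are at full 38 mm spread, so the barbs are under the lips. Handing in.

```bash
python3 -c "
from station import manip
print(manip.sign_off())"
```

```text
the job is handed in; nothing more can be done
None
```

I moved the cartridge from the pump unit to the back-flush stand, pressed it down with about 10.5 N and released it; the last picture showed it centred with both tabs sprung fully out. I handed the job in at about 12 s, and sign-off returned no verdict.

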